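# Level the cooling block's stage with a wedge

## Robot

A 6-joint arm with a two-finger parallel gripper is mounted at the origin on a cart in front of the work surface, level with it; the furniture and walls round the work are solid. World frame = base frame: x ahead of the robot, y to its left, z up, the work surface at z = 0. Lengths are in mm, angles in degrees, forces in N, time in s.
With the tool pointing down it reaches from about 350 to 850 mm from the base axis. Payload 8.1 kg.
Tool frame: the origin (TCP) lies where the fingers leave the gripper's body, on its centre line; the fingertips stand 73 mm ahead of it and the grasp point (between the pads) lies 54 mm ahead of it; z points along the fingers, y is the line along which they close (so a half turn about z gives the same grasp; the last joint's range is limited). The gripper opens to 85 mm and grips with 20 to 120 N. Pads are 22 mm wide; open, the fingers measure 114 mm over their backs; the gripper's body (76 mm by 85 mm) begins 54 mm behind the grasp point. The pads swing forward as they close: fully open they stand 13 mm farther back than shut.
Start: joints at [61.169, 7.471, 85.268, -0, 87.261, -4.893], TCP at [243.43, 548.405, 303.892] pointing down, gripper open.
Joint ranges: [-169.43, 169.43], [-51.17, 129.36], [1.28, 143.12], [-76.62, 256.62], [0, 156.53], [-152.29, 152.29]. Speed limits (degrees/s): [136.94, 136.94, 159.86, 180, 180, 180].

## Interface

Orientations are given as [roll, pitch, yaw] about the fixed x, y, z axes, in that order (R = Rz(yaw) Ry(pitch) Rx(roll)).
In Python, from bench import sense, optics, r gives the robot as it stands.
- The arm moves only by the tool servo_tool, never from a script. Its argument "plan" is a list that holds one entry, the list of rows, each a list of 5 numbers: the shift along the world's x, y, z in m, then the turn about the world's z in degrees, then the finger opening in m, from 0 to 0.0854. A call has 1 to 10 rows; each row shifts and turns the commanded pose from where the row before left it; what a row does not reach is not made up. A row lasts 1/10 s, in which the tool goes at most 50 mm and 8.59 degrees, less where a joint would pass 70% of its speed; a pose out of reach is approached as far as the arm can. A call is refused whole if a number of a shift passes 0.05 or a number of a turn 8.59, either way. A call with a gripper value outside its range is refused whole. The fingers move at their own pace and stop on an object; "force" is the grip in N (left out, the last holds). Time passes only in rows, so rows that do not move let the fingers close. It gives the time, the measured TCP pose, the force, the opening and the grip force at its end, in the units of the state.
- sense(): the state, without advancing time (a new reading comes with each control period).
- optics.snapshot(name): name is "side" or "top"; returns a dict with "frame" (400x640x3 uint8, blue, green, red), "fx", "fy", "cx", "cy" (pixels), "dist_coeffs" ([k1, k2, p1, p2, k3] as OpenCV has them; the pictures are not rectified), "cam_to_world" (4x4, takes a point from camera to world coordinates). Camera axes: x right, y down, z forward; pixel columns grow to the right and rows downward; lengths in mm; the calibration is good to about 2 mm. A picture is of the moment at which its call begins. There is no depth.
- r.hand_in(): hands the job in; it is judged then, once.
The state is a dict: "time": time; "joint_pos": joint angles; "qd": joint speeds; "joint_efforts": joint torques, N m; "tool_pos": TCP position; "tcp_rot": TCP orientation; "ft_force": force on the tool from outside, world axes, zero at the start; "wrist_torque": the same for the moment, N m; "finger_gap": finger opening in mm; "grip_force": force on a finger pad.
Only numpy, scipy, OpenCV 4.12 (cv2) and the standard library are available. Lean on these libraries where they do the work, as an engineer would, in place of code of your own. Each camera call takes 0.05 s, during which the arm holds its last target. There are 200 camera calls.

## Task

Set the cooling block flat on the middle of the plate of the tilting stage, midway between the two stops and square with them, and let go of it. Then take the loose wedge by its grip block and push its thin end, straight in and flat on the worktop, under the middle of the bar below the plate's free edge until the plate has just come up off its rest pads and lies level. Finish while still gripping the wedge there, with nothing but the wedge holding the plate up, and leave the other things on the worktop where they are.

Things in the scene. Friction and masses are not known exactly. Their poses are not given: they have to be found in the camera images.
- block_mid (a point): Centre of the loose cooling block, a rectangular block with tube wells on top, 62 mm (its x) by 96 mm (its y) by 34 mm high, 0.3 to 0.6 kg; this point is 17 mm above its underside. It starts on the worktop; on the stage plate its 96 mm length (y) shall run from stop to stop, either way round.
- stage: Fixed base of the tilting stage on the worktop: grey frame, 176 mm wide (y), two side rails 14 mm high along x (from x = -100 to 65 mm, inner faces at y = -68 and 68 mm) and a hinge block 20 mm high at the +x end. Origin on the worktop below the plate's middle. The -x end is the open front where the wedge goes in between the rails. Hinge axis along y at x = 80 mm, 28 mm up.
- plate_mid (a point): Centre of the top face of the aluminium plate (178 by 176 mm, 8 mm thick), midway between its stops; turns with the plate: x to the hinge, y from stop to stop, z out of the plate. The stops are two low bars 10 mm high, 80 mm long along x, inner faces at y = -70 and 70 mm. This point is about 30 mm above the worktop at rest, 32 mm when level.
- lift_bar (a point): Middle of the axis of the round steel bar (10 mm diameter, 100 mm long along y) under the plate's free front edge, 180 mm from the hinge axis. At rest its underside is 8.6 mm above the worktop; with the plate level it is 14 mm and its axis 19 mm above the worktop.
- plate (a joint): Hinge angle of the plate in rad: 0 resting on the rest pads (the free edge then hangs 0.03 rad low), 0.03 level, more as the free edge goes up. The plate is kept down only by its own weight (about 0.5 kg) and what stands on it.
- wedge_grip (a point): Centre of the upright grip block of the loose steel wedge: 30 by 30 mm, 45 mm high from the worktop, this point half-way up. x points to the thin tip, 105 mm from here. The ramp begins 15 mm from here, 21 mm thick, and falls evenly to 3 mm at the tip (1 in 5). A dark line across the ramp, 50.5 mm from here along x, marks where the bar's axis must stand for the plate to be level.
- wedge: The same loose wedge, 120 mm long, 30 mm wide, about 0.2 to 0.4 kg; origin on its underside, midway along its length (45 mm from the grip block's centre towards the tip), x towards the tip, z up.
- cooling_block: The same cooling block; origin at the centre of its underside.
- marker: Bystander: marker pen lying on the worktop, 137 mm long; origin under its middle. Leave alone.
- forceps: Bystander: steel forceps lying on the worktop, 120 mm long; origin under the middle. Leave alone.
- beaker: Bystander: clear beaker, 55 mm wide, 66 mm high; origin under its centre. Leave alone.
- timer: Bystander: small square lab timer, 68 by 68 by 20 mm; origin under its centre. Leave alone.
- bottle: Bystander: amber bottle, 45 mm diameter, 85 mm high; origin under its centre. Leave alone.
Things that resemble listed ones, but are neither listed nor needed, are in the scene too. Of the things shaped like the wedge, the bare steel one is meant.

How it is judged (in metres and radians):
On the way, in this order (a step that is already met when the one before it is completed fails the run):
1. the cooling block stands on the resting plate, midway between the stops and square, let go (y of block_mid in the frame of plate_mid between -0.008 and 0.008 m and x of block_mid in the frame of plate_mid between -0.03 and 0.03 m and z of block_mid in the frame of plate_mid between 0.012 and 0.022 m and angle between the x axis of block_mid and the x axis of plate_mid, either way round below 0.14 rad and contact force between the fingers and cooling_block below 0.3 N and value of joint plate below 0.008 rad and linear speed of cooling_block below 0.02 m/s), for 0.2 s.
2. the wedge carries the plate up off its rest pads (value of joint plate above 0.012 rad and contact force between wedge and stage above 0.5 N and contact force between the fingers and stage below 0.3 N), for 0.1 s.
At the end, for the whole second after the job is handed in: Plate hinge at 0.014 to 0.046 rad, still, carried by the wedge, not by the fingers; wedge gripped (over 2 N), flat on the worktop, in line within 0.2 rad, bar middle within 20 mm of its centre line; block flat on the plate, released, within 8 mm of midway between stops, square within 0.14 rad (value of joint plate between 0.014 and 0.046 rad and velocity of joint plate between -0.03 and 0.03 rad/s and y of block_mid in the frame of plate_mid between -0.008 and 0.008 m and x of block_mid in the frame of plate_mid between -0.03 and 0.03 m and z of block_mid in the frame of plate_mid between 0.012 and 0.022 m and angle between the x axis of block_mid and the x axis of plate_mid, either way round below 0.14 rad and contact force between the fingers and cooling_block below 0.3 N and contact force between the fingers and wedge above 2 N and contact force between wedge and stage above 0.5 N and contact force between the fingers and stage below 0.3 N and angle between wedge's own z axis and vertical below 0.07 rad and height (world z) of wedge below 0.006 m and linear speed of wedge below 0.02 m/s and angle between the x axis of wedge and the x axis of stage, either way round below 0.2 rad and y of lift_bar in the frame of wedge between -0.02 and 0.02 m); the arm keeps its last pose, push and grip.
It fails at once if a bystander (marker, forceps, beaker, timer, bottle) was moved more than 20 mm (distance of any of marker, forceps, beaker, timer, bottle from where it was at the start of the episode above 0.02 m).
It fails at once if the plate was thrown up far past level (over 0.12 rad) (value of joint plate above 0.12 rad).
It also fails if it takes over 56 s, if anything falls off the work surface, if the arm or the gripper's body presses on something with over 40 N, if the wrist force passes 120 N, or if a joint passes its speed limit or range.

## Working session

There is one attempt and no reset: what is moved stays moved. The work goes in short steps, Python scripts to look and compute and a tool call to move; the robot and the scene stay as the last step left them, time stands still between calls to the robot, and variables do not carry over. Pictures are saved under pics/ and viewed, at most 10 in all, crops included, and the job is handed in when it is done.

Besides the shell and the picture viewer there is one more tool, called in YAML: its name, and indented under it one key for each argument. servo_tool: Moves the arm, as the interface text tells. Its arguments: {"type":"object","properties":{"plan":{"type":"array"},"force":{"type":"number"}},"required":["plan"]}

```bash
mkdir -p pics; cat > h.py <<'E'
import numpy as np, cv2
from bench import sense, optics, r
def snap(n,f=None):
    s=optics.snapshot(n)
    if f: cv2.imwrite('pics/'+f,s['frame'])
    return s
def K(s): return np.array([[s['fx'],0,s['cx']],[0,s['fy'],s['cy']],[0,0,1.]]),np.array(s['dist_coeffs'],float)
def ray(s,uv):
    k,d=K(s); p=cv2.undistortPoints(np.array(uv,float).reshape(-1,1,2),k,d).reshape(-1,2)
    T=np.array(s['cam_to_world']); return T[:3,3],np.c_[p,np.ones(len(p))]@T[:3,:3].T
def onz(s,uv,z):
    o,v=ray(s,uv); return o+v*((z-o[2])/v[:,2])[:,None]
def proj(s,P):
    k,d=K(s); M=np.linalg.inv(np.array(s['cam_to_world']))
    return cv2.projectPoints(np.array(P,float).reshape(-1,1,3),cv2.Rodrigues(M[:3,:3])[0],M[:3,3],k,d)[0].reshape(-1,2)
E
python3 - <<'E'
from h import *
for n in('top','side'):
    s=snap(n,n+'0.png'); print(n,s['fx'],np.round(s['cam_to_world'],2).tolist())
print(sense())
E
```

```text
top 363.3331486683339 [[-0.01, -1.0, 0.06, 541.53], [-1.0, 0.01, 0.01, -100.73], [-0.01, -0.05, -1.0, 1018.2], [0.0, 0.0, 0.0, 1.0]]
side 519.9237458069807 [[0.64, -0.6, 0.48, -84.33], [-0.77, -0.48, 0.42, -674.56], [-0.02, -0.64, -0.77, 1077.23], [0.0, 0.0, 0.0, 1.0]]
{'time': 0.1, 'joint_pos': array([ 6.11682680e+01,  7.50961429e+00,  8.53230101e+01,  7.45996113e-04,
        8.72618938e+01, -4.89241838e+00]), 'qd': array([ 0.07609025, -0.05117213, -0.17296366, -0.04005068, -0.111628  ,
        0.07500812]), 'joint_efforts': array([ 2.05156968e-03, -5.70943451e+01, -5.01947844e+01, -7.50628573e-07,
        7.87786092e-03,  4.91083517e-05]), 'tool_pos': array([243.25044983, 548.07036026, 302.96168274]), 'tcp_rot': array([-1.79905890e+02, -8.80335373e-03,  1.56060643e+02]), 'ft_force': array([-0.60724326,  0.72093323, -1.06364838]), 'wrist_torque': array([0.02447647, 0.00618653, 0.00269914]), 'grip_force': 0.0, 'finger_gap': 85.41978459871828}
```

View pics/top0.png

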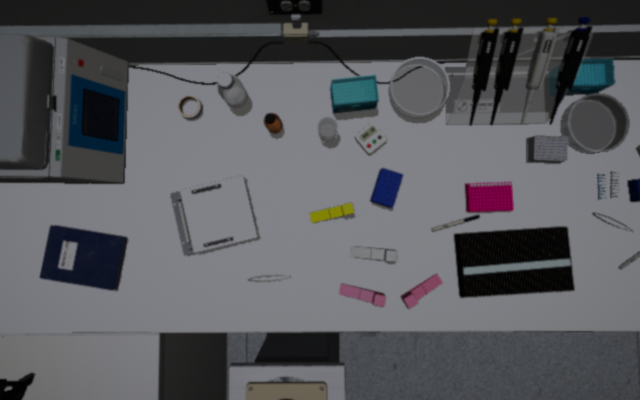

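View pics/side0.png

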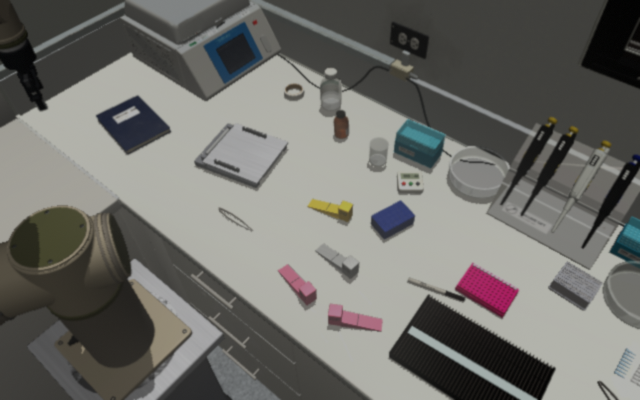

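Top view: the stage is at (215,215) with its hinge block at the left (col 180) and open front to the right. Wedge shapes are yellow (332,213), grey steel (374,254), pink (362,294) and pink (422,290). Cooling block candidates are blue (387,188), grey (548,148), magenta (490,197), teal (354,93) and teal (590,75). I'll check these in one enlarged composite.

```bash
python3 - <<'E'
import cv2,numpy as np
t=cv2.imread('pics/top0.png');s=cv2.imread('pics/side0.png')
def c(i,x,y,w,h,W,H): return cv2.convertScaleAbs(cv2.resize(i[y:y+h,x:x+w],(W,H),interpolation=cv2.INTER_CUBIC),alpha=1.5)
a=np.hstack([c(s,360,190,80,60,400,300),c(s,540,250,80,60,400,300)])
b=np.hstack([c(t,160,165,120,90,400,300),c(t,300,170,120,90,400,300)])
cv2.imwrite('pics/c1.png',np.vstack([a,b]))
E
```

```text
(no output)
```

View pics/c1.png

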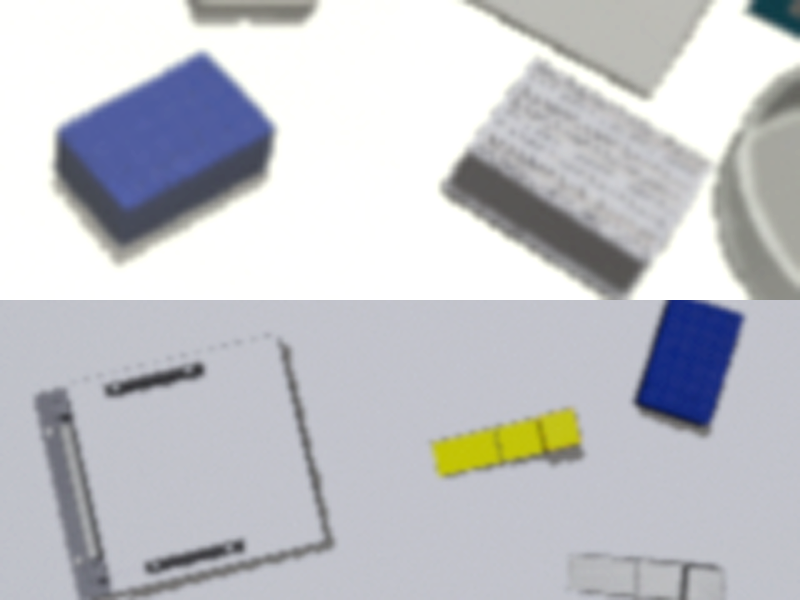

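The blue block (387,188) shows a grid of wells and roughly the stated proportions. The bare steel wedge is at (374,254), with its tip to the left. The stage stops are near (206,188) and (218,241), with the hinge on the left. Next I'll measure these.

```bash
python3 - <<'E'
from h import *
s=snap('top'); f=s['frame']; g=cv2.cvtColor(f,cv2.COLOR_BGR2GRAY); hsv=cv2.cvtColor(f,cv2.COLOR_BGR2HSV)
def rect(m,x,y,w,h,z,minA=15):
    mm=np.zeros_like(m); mm[y:y+h,x:x+w]=m[y:y+h,x:x+w]
    for c in cv2.findContours(mm,cv2.RETR_EXTERNAL,cv2.CHAIN_APPROX_NONE)[0]:
        if cv2.contourArea(c)<minA: continue
        P=onz(s,c[:,0,:],z)[:,:2].astype(np.float32)
        print(np.round(cv2.minAreaRect(P),1) if 0 else cv2.minAreaRect(P), c[:,0].mean(0))
print('blue');rect(((hsv[...,0]>105)&(hsv[...,0]<130)&(hsv[...,1]>120)&(hsv[...,2]>60)).astype(np.uint8),365,160,45,60,34)
print('grey');rect((g<165).astype(np.uint8),525,130,48,36,34)
print('stops');rect((g<110).astype(np.uint8),185,180,60,68,38)
print('yellow');rect(((hsv[...,0]>20)&(hsv[...,0]<40)&(hsv[...,1]>120)).astype(np.uint8),300,195,60,40,15)
np.set_printoptions(linewidth=250)
print(g[240:268,346:400:1])
E
```

```text
blue
((634.03271484375, -275.7260437011719), (60.80091857910156, 92.7960433959961), 71.89674377441406) [386.37623762 187.18811881]
grey
((737.2116088867188, -714.4556884765625), (127.97740936279297, 95.72315979003906), 89.22261810302734) [548.5 147.5]
stops
((481.1062927246094, 148.44371032714844), (9.120389938354492, 80.15170288085938), 13.521738052368164) [230.21311475 244.54098361]
((490.2044677734375, 180.32290649414062), (13.052385330200195, 84.00233459472656), 13.528009414672852) [218.23076923 241.61538462]
((521.1614379882812, 260.4842834472656), (89.20611572265625, 18.881975173950195), 0.7176195383071899) [186.89041096 232.08219178]
((633.972412109375, 214.3413543701172), (13.93397331237793, 84.09090423583984), 13.581342697143555) [205.76923077 188.67692308]
yellow
((566.9234008789062, -126.37274169921875), (29.977439880371094, 119.9565658569336), 12.498405456542969) [331.5  212.57]
[[130 131 130 ... 130 130 131]
 [130 130 130 ... 130 130 130]
 [131 131 130 ... 131 130 130]
 ...
 [130 130 131 ... 129 129 130]
 [130 129 130 ... 130 129 130]
 [130 131 129 ... 130 130 129]]
```

servo_tool:
  plan:
    - [[0.0195,-0.0412,0,0.6,0.0854],[0.0195,-0.0412,0,0.6,0.0854],[0.0195,-0.0412,0,0.6,0.0854],[0.0195,-0.0412,0,0.6,0.0854],[0.0195,-0.0412,0,0.6,0.0854],[0.0195,-0.0412,0,0.6,0.0854],[0.0195,-0.0412,0,0.6,0.0854],[0.0195,-0.0412,0,0.6,0.0854],[0.0195,-0.0412,0,0.6,0.0854],[0.0195,-0.0412,0,0.4,0.0854]]
  force: 40

```text
time: 1.15
tool_pos: [438.7, 134.6, 303.8]
tcp_rot: [180.0, 0.0, 161.9]
ft_force: [0.5, 0.6, 0.4]
finger_gap: 85.4
grip_force: 0.0
```

servo_tool:
  plan:
    - [[0.0195,-0.0412,-0.015,0,0.0854],[0.0195,-0.0412,-0.015,0,0.0854],[0.0195,-0.0412,-0.015,0,0.0854],[0.0195,-0.0412,-0.015,0,0.0854],[0.0195,-0.0412,-0.015,0,0.0854],[0.0195,-0.0412,-0.015,0,0.0854],[0.0195,-0.0412,-0.015,0,0.0854],[0.0195,-0.0412,-0.015,0,0.0854],[0.0195,-0.0412,-0.015,0,0.0854],[0.0195,-0.0412,-0.015,0,0.0854]]

```text
time: 2.15
tool_pos: [633.7, -277.3, 152.6]
tcp_rot: [180.0, -0.0, 161.9]
ft_force: [0.7, -0.2, 1.0]
finger_gap: 85.0
grip_force: 0.0
```

```bash
python3 - <<'E'
from h import *
t=cv2.imread('pics/top0.png'); s=snap('side'); s2=snap('top','top1.png')
st=sense(); print(st['time'],st['tool_pos'],st['tcp_rot'])
g=cv2.GaussianBlur(cv2.cvtColor(t,cv2.COLOR_BGR2GRAY),(3,3),0).astype(int)
for z in range(242,268): print(z,' '.join('%3d'%v for v in g[z,346:402]))
a=cv2.convertScaleAbs(cv2.resize(s['frame'][120:320,300:460],(640,800))[:600],alpha=1.3)
cv2.imwrite('pics/c2.png',a)
E
```

```text
2.25 [ 631.87695377 -279.81967964  147.40569396] [-179.99094936   -0.4113814   161.62797487]
242 130 130 130 130 131 131 131 131 130 131 131 131 131 130 130 130 130 130 130 131 131 131 130 130 130 130 130 130 130 130 130 130 131 131 131 131 130 130 130 130 130 130 130 130 131 131 130 130 130 130 130 130 131 130 130 130
243 131 130 130 131 131 131 131 131 131 130 130 130 130 130 130 130 130 130 130 130 131 131 130 130 130 130 130 130 130 130 130 130 130 130 130 130 130 130 130 130 130 131 130 130 131 130 130 130 130 130 130 130 130 130 130 130
244 130 130 131 131 130 130 130 130 130 129 128 128 128 129 129 129 129 130 130 130 130 131 130 130 130 130 130 130 130 130 130 130 130 130 130 130 130 130 130 130 130 130 130 130 130 130 130 130 130 130 130 130 130 130 130 130
245 130 131 130 130 128 127 127 126 124 122 121 120 121 122 123 124 125 127 128 129 129 129 128 128 128 129 129 129 129 129 130 130 130 131 130 130 130 130 130 130 130 130 130 130 130 130 130 130 130 130 130 130 130 130 130 130
246 130 131 130 129 126 124 122 121 118 114 112 112 112 114 116 118 120 121 122 123 123 121 119
[... 4220 characters left out ...]
 130 130 130 129
265 131 130 130 131 130 130 130 130 130 130 130 130 130 130 130 130 130 130 130 130 130 130 130 130 130 130 130 130 130 130 131 130 130 130 130 130 130 130 130 130 129 127 125 124 124 124 124 124 125 126 128 130 130 130 130 130
266 130 130 130 131 131 130 130 130 130 130 130 130 130 130 130 130 130 130 130 130 130 130 130 130 130 130 130 130 130 130 130 130 130 130 130 130 130 130 130 130 130 130 129 129 129 129 129 129 129 129 129 130 130 130 130 130
267 130 130 130 130 131 130 130 130 130 130 130 130 130 130 130 130 130 130 130 130 130 130 130 130 130 130 130 130 130 130 130 130 130 130 130 130 130 130 130 130 130 130 130 130 130 130 130 130 130 129 129 130 130 130 130 130
```

View pics/c2.png

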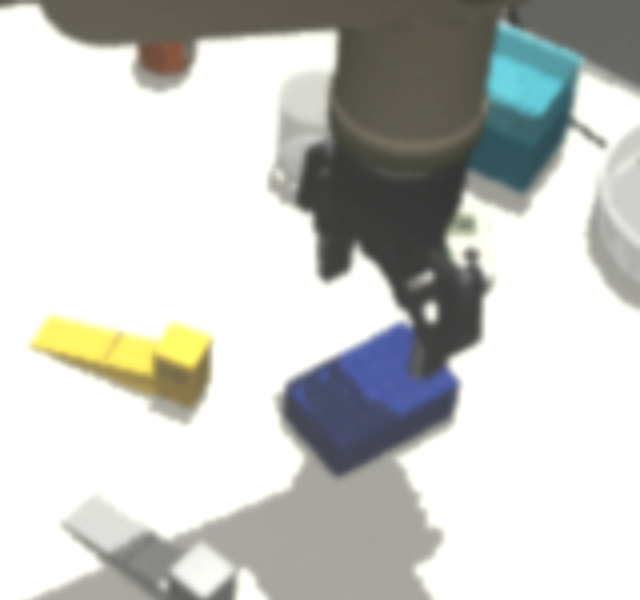

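The side crop shows the open fingers straddling the blue block's 62 mm width, and the steel wedge at lower left with its tip pointing up-left. Going down to grip.

servo_tool:
  plan:
    - [[0,0,-0.015,0,0.0854],[0,0,-0.02,0,0.0854],[0,0,-0.02,0,0.0854],[0,0,-0.015,0,0.0854],[0,0,-0.008,0,0.0854],[0,0,0,0,0.0854],[0,0,0,0,0.04],[0,0,0,0,0.04],[0,0,0,0,0.04],[0,0,0,0,0.04]]

```text
time: 3.25
tool_pos: [634.4, -276.1, 77.8]
tcp_rot: [-180.0, 0.2, 161.9]
ft_force: [-1.1, 1.4, 6.2]
finger_gap: 61.0
grip_force: 46.4
```

servo_tool:
  plan:
    - [[0,0,0,0,0.04],[0,0,0,0,0.04],[0,0,0,0,0.04],[0,0,0.01,0,0.04],[0,0,0.02,0,0.04],[0,0,0.02,0,0.04],[0,0,0.02,0,0.04],[0,0,0.01,0,0.04],[0,0,0,0,0.04],[0,0,0,0,0.04]]

```text
time: 4.25
tool_pos: [633.0, -275.4, 155.1]
tcp_rot: [180.0, -0.1, 161.9]
ft_force: [-1.1, 0.0, -3.9]
finger_gap: 61.1
grip_force: 45.4
```

```bash
python3 - <<'E'
from h import *
s=snap('top'); 
G=onz(s,[[391,255.4]],45)[0];M=onz(s,[[370.5,252.8]],14)[0];T=onz(s,[[350,251.5]],3)[0]
print(G,M,T); d=T-G; print(np.hypot(*d[:2]),np.degrees(np.arctan2(d[1],d[0])),np.hypot(*(M-G)[:2]))
side=snap('side'); cv2.imwrite('pics/c3.png',cv2.resize(side['frame'][120:300,300:500],(720,600)))
print(sense()['tool_pos'],sense()['finger_gap'],sense()['grip_force'])
E
```

```text
[ 450.88767412 -282.25911306   45.        ] [ 455.46172086 -232.14558355   14.        ] [ 458.50395871 -176.88459596    3.        ]
105.64940438066878 85.86595087428216 50.32184161624545
[ 632.54097106 -275.1410631   154.00985852] 61.12663523014543 45.41203558444977
```

View pics/c3.png

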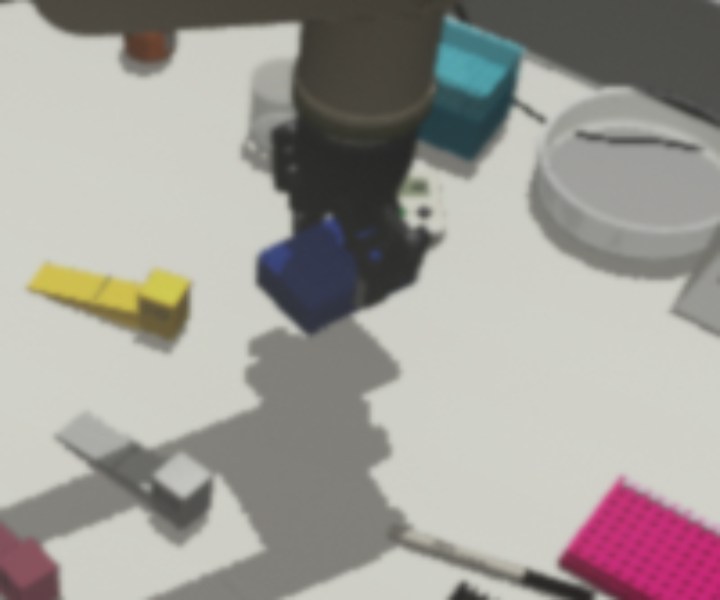

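The block is held level. Next I'll carry it over the plate.

servo_tool:
  plan:
    - [[-0.003,0.02,0,2.63,0.04],[-0.006,0.0394,0,2.63,0.04],[-0.006,0.0394,0,2.63,0.04],[-0.006,0.0394,0,2.63,0.04],[-0.006,0.0394,0,2.63,0.04],[-0.006,0.0394,0,2.63,0.04],[-0.006,0.0394,0,2.63,0.04],[-0.006,0.0394,0,2.63,0.04],[-0.006,0.0394,0,2.63,0.04],[-0.006,0.0394,0,2.63,0.04]]

```text
time: 5.35
tool_pos: [575.2, 100.5, 154.6]
tcp_rot: [180.0, -0.1, -171.7]
ft_force: [1.1, 0.8, -2.9]
finger_gap: 61.2
grip_force: 45.4
```

servo_tool:
  plan:
    - [[-0.006,0.0394,0,2.63,0.04],[-0.0058,0.0394,0,2.63,0.04],[-0.0025,0.019,0,0,0.04],[0,0,-0.01,0,0.04],[0,0,-0.01,0,0.04],[0,0,-0.01,0,0.04],[0,0,0,0,0.04],[0,0,0,0,0.04],[0,0,0,0,0.04]]

```text
time: 6.25
tool_pos: [562.6, 196.2, 126.2]
tcp_rot: [-180.0, 0.0, -166.6]
ft_force: [-0.5, -0.9, -2.7]
finger_gap: 61.2
grip_force: 45.3
```

```bash
python3 - <<'E'
from h import *
s=snap('side'); st=sense(); print(st['time'],st['tool_pos'],st['tcp_rot'],st['ft_force'])
c=np.array([562.1,197.3]); a=np.radians(103.5); X=np.array([np.cos(a),np.sin(a)]);Y=np.array([-X[1],X[0]])
P=[np.r_[c+X*x+Y*y,z] for x,y,z in [(-40,-70,40),(40,-70,40),(-40,70,40),(40,70,40),(-31,-48,50),(31,-48,50),(-31,48,50),(31,48,50)]]
p=proj(s,P); f=cv2.resize(s['frame'][80:220,180:320],(800,800),interpolation=cv2.INTER_CUBIC)
for i,q in enumerate(p):
    q=(q-[180,80]+.5)*800/140; cv2.circle(f,(int(q[0]),int(q[1])),4,(0,0,255) if i<4 else (0,255,0),-1)
cv2.imwrite('pics/c4.png',f[:600])
E
```

```text
6.3 [562.70465098 196.38843148 126.50452992] [-1.79999311e+02  5.93081719e-02 -1.66624591e+02] [-0.07719919 -0.16252931 -2.69165907]
```

View pics/c4.png

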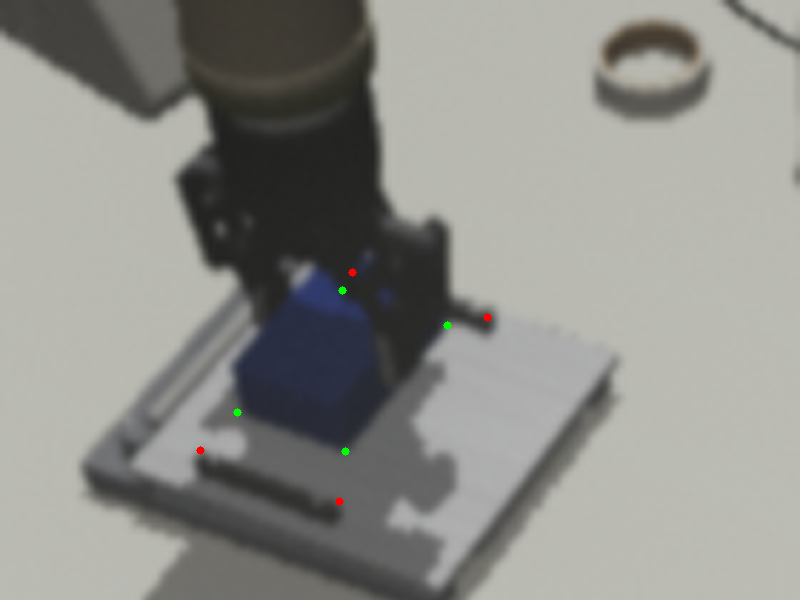

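The side view shows the held block centred between the stops, with its bottom corners within about 2 mm of the predictions. Lowering and releasing.

servo_tool:
  plan:
    - [[0,0,-0.007,0,0.04],[0,0,-0.006,0,0.04],[0,0,-0.004,0,0.04],[0,0,-0.0025,0,0.04],[0,0,0,0,0.04],[0,0,0,0,0.04],[0,0,0,0,0.04]]

```text
time: 7.0
tool_pos: [562.4, 196.9, 108.0]
tcp_rot: [-180.0, 0.0, -166.6]
ft_force: [-8.3, -2.8, 12.1]
finger_gap: 61.5
grip_force: 47.5
```

servo_tool:
  plan:
    - [[0,0,0,0,0.0854],[0,0,0,0,0.0854],[0,0,0,0,0.0854],[0,0,0,0,0.0854],[0,0,0,0,0.0854],[0,0,0,0,0.0854],[0,0,0.015,0,0.0854],[0,0,0.03,0,0.0854],[0,0,0.03,0,0.0854]]

```text
time: 7.9
tool_pos: [561.7, 196.7, 182.7]
tcp_rot: [-180.0, -0.1, -166.6]
ft_force: [0.4, 0.1, -0.4]
finger_gap: 84.9
grip_force: 0.0
```

servo_tool:
  plan:
    - [[-0.0085,-0.0368,0,-8.28,0.0854],[-0.0085,-0.0368,0,-8.28,0.0854],[-0.0085,-0.0368,0,-8.28,0.0854],[-0.0085,-0.0368,0,-8.28,0.0854],[-0.0085,-0.0368,0,-8.28,0.0854],[-0.0085,-0.0368,0,-8.28,0.0854],[-0.0085,-0.0368,0,-8.28,0.0854],[-0.0085,-0.0368,0,-8.28,0.0854],[-0.0085,-0.0368,0,-8.28,0.0854],[-0.0085,-0.0368,0,-8.28,0.0854]]

```text
time: 8.9
tool_pos: [476.9, -172.8, 182.9]
tcp_rot: [179.9, 0.1, 110.3]
ft_force: [0.8, 0.8, 0.5]
finger_gap: 85.5
grip_force: 0.0
```

servo_tool:
  plan:
    - [[-0.009,-0.0368,0,-8.28,0.0854],[-0.0085,-0.0368,-0.01,-8.28,0.0854],[-0.0085,-0.0376,-0.01,-8.24,0.0854],[0,0,-0.01,0,0.0854],[0,0,-0.01,0,0.0854],[0,0,0,0,0.0854],[0,0,0,0,0.0854]]

```text
time: 9.6
tool_pos: [451.4, -281.2, 141.4]
tcp_rot: [-180.0, -0.0, 86.0]
ft_force: [1.0, 0.0, -0.2]
finger_gap: 85.3
grip_force: 0.0
```

```bash
python3 - <<'E'
from h import *
t=snap('top'); s=snap('side'); st=sense(); print(st['time'],st['tool_pos'],st['tcp_rot'])
f=t['frame']; hsv=cv2.cvtColor(f,cv2.COLOR_BGR2HSV); g=cv2.cvtColor(f,cv2.COLOR_BGR2GRAY)
m=((hsv[...,0]>105)&(hsv[...,0]<130)&(hsv[...,1]>120)&(hsv[...,2]>60)).astype(np.uint8); m[:,:170]=0;m[:,270:]=0
for c in cv2.findContours(m,0,1)[0]:
    if cv2.contourArea(c)>100: print('blk',cv2.minAreaRect(onz(t,c[:,0],64)[:,:2].astype(np.float32)))
# front edge of the plate
a=cv2.resize(f[165:265,160:420],(780,300),interpolation=cv2.INTER_CUBIC)
b=cv2.resize(s['frame'][140:320,160:400],(780,585))[:300] if 0 else cv2.resize(s['frame'][230:290,280:400],(780,300) if 0 else (600,300))
b=cv2.copyMakeBorder(b,0,0,0,180,0)
cv2.imwrite('pics/c5.png',np.vstack([cv2.convertScaleAbs(a,alpha=1.5),b]))
E
```

```text
9.7 [ 451.80413259 -281.65420805  142.07415104] [1.79958747e+02 2.30422476e-02 8.59429844e+01]
blk ((562.0966796875, 196.63233947753906), (93.56631469726562, 60.031227111816406), 13.554912567138672)
```

View pics/c5.png

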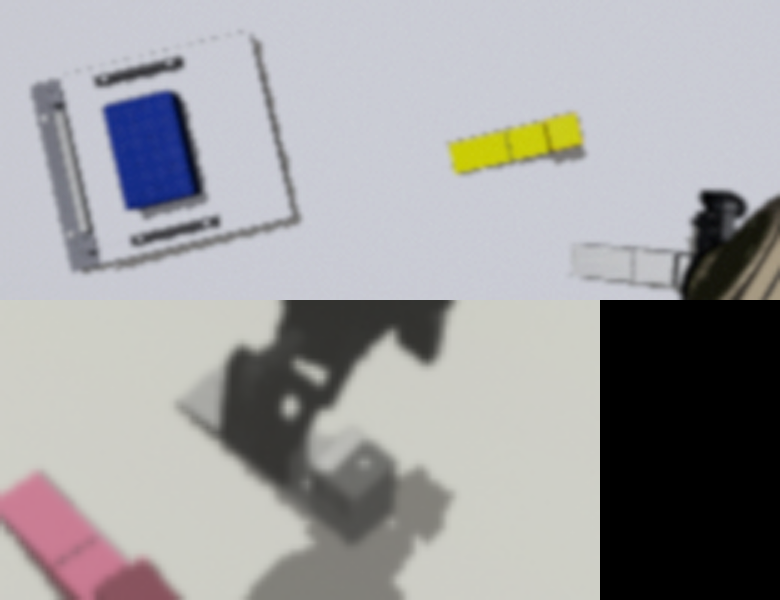

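The block sits square between the stops at (562,197), angle 13.55°. The gripper is above the steel wedge's grip block, so I'll go down and grip it.

servo_tool:
  plan:
    - [[0,0,-0.015,0,0.0854],[0,0,-0.02,0,0.0854],[0,0,-0.018,0,0.0854],[0,0,-0.008,0,0.0854],[0,0,0,0,0.0854],[0,0,0,0,0.01],[0,0,0,0,0.01],[0,0,0,0,0.01],[0,0,0,0,0.01],[0,0,0,0,0.01]]
  force: 60

```text
time: 10.7
tool_pos: [451.7, -282.9, 81.3]
tcp_rot: [179.9, 0.1, 85.8]
ft_force: [0.3, 0.3, 3.8]
finger_gap: 29.2
grip_force: 60.3
```

servo_tool:
  plan:
    - [[0,0,0,0,0.01],[0,0,0,0,0.01],[0,0,0,0,0.01],[0,0,0,0,0.01]]

```text
time: 11.1
tool_pos: [451.7, -282.9, 81.3]
tcp_rot: [179.9, 0.1, 85.8]
ft_force: [-0.8, -0.2, 6.5]
finger_gap: 29.2
grip_force: 60.3
```

servo_tool:
  plan:
    - [[0,0,0.01,0,0.01],[0,0,0.02,0,0.01],[0,0,0.02,0,0.01],[0,0,0.01,0,0.01],[0.0204,0.0326,0,2.2,0.01],[0.0204,0.0326,0,2.2,0.01],[0.0204,0.0326,0,2.2,0.01],[0.0204,0.0326,0,2.2,0.01],[0.0204,0.0326,0,2.2,0.01],[0.0204,0.0326,0,2.2,0.01]]

```text
time: 12.1
tool_pos: [573.6, -85.2, 139.9]
tcp_rot: [-179.9, -0.0, 99.1]
ft_force: [1.2, -0.6, -2.8]
finger_gap: 29.3
grip_force: 59.8
```

servo_tool:
  plan:
    - [[0.0204,0.0326,0,2.2,0.01],[0.0206,0.0322,0,2.2,0.01],[0,0,0,0,0.01],[0,0,-0.015,0,0.01],[0,0,-0.02,0,0.01],[0,0,-0.015,0,0.01],[0,0,-0.006,0,0.01],[0,0,0,0,0.01],[0,0,0,0,0.01]]

```text
time: 13.0
tool_pos: [614.4, -22.5, 84.3]
tcp_rot: [-180.0, -0.0, 103.4]
ft_force: [0.8, -1.0, -2.0]
finger_gap: 29.6
grip_force: 60.7
```

```bash
python3 - <<'E'
from h import *
s=snap('side'); t=snap('top'); st=sense(); print(st['time'],st['tool_pos'],st['tcp_rot'],st['ft_force'])
a=cv2.resize(s['frame'][120:240,230:390],(800,600),interpolation=cv2.INTER_CUBIC)
c=np.array([562.1,197.3]); an=np.radians(103.5); X=np.array([np.cos(an),np.sin(an)]);Y=np.array([-X[1],X[0]])
for q in proj(s,[np.r_[c+X*x+Y*y,z] for x,y,z in [(-100,0,13.6),(-100,50,13.6),(-100,-50,13.6),(-120,-15,3),(-120,15,3),(-210,-15,21)]]):
    q=(q-[230,120]+.5)*5; cv2.circle(a,(int(q[0]),int(q[1])),4,(0,0,255),-1)
cv2.imwrite('pics/c6.png',a)
cv2.imwrite('pics/c6t.png',cv2.resize(t['frame'][160:260,220:380],(800,500)))
E
```

```text
13.1 [614.73216505 -22.39439383  84.72085953] [1.79964989e+02 1.50536347e-02 1.03390182e+02] [-7.02624885e-02  6.65679166e-05 -3.92125890e+00]
```

View pics/c6.png

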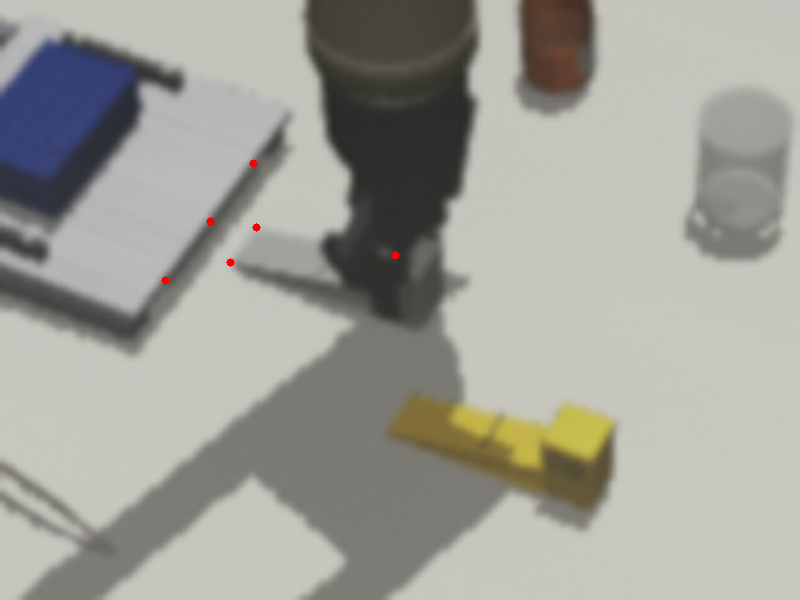

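The wedge is in line and its tip is about 20 mm short of the bar, with roughly 4 mm left to lower. Lowering and pushing.

servo_tool:
  plan:
    - [[0,0,-0.002,0,0.01],[0,0,-0.002,0,0.01],[0,0,0,0,0.01],[-0.0023,0.0097,0,0,0.01],[-0.0023,0.0097,0,0,0.01],[-0.0023,0.0097,0,0,0.01],[-0.0023,0.0097,0,0,0.01],[-0.0012,0.0049,0,0,0.01],[0,0,0,0,0.01],[0,0,0,0,0.01]]
  force: 80

```text
time: 14.1
tool_pos: [604.6, 23.4, 81.4]
tcp_rot: [179.9, -0.0, 103.5]
ft_force: [-1.0, 1.5, 6.9]
finger_gap: 29.1
grip_force: 82.6
```

servo_tool:
  plan:
    - [[-0.0009,0.0039,0,0,0.01],[-0.0009,0.0039,0,0,0.01],[-0.0009,0.0039,0,0,0.01],[-0.0009,0.0039,0,0,0.01],[-0.0009,0.0039,0,0,0.01],[-0.001,0.0039,0,0,0.01],[-0.001,0.0039,0,0,0.01],[0,0,0,0,0.01],[0,0,0,0,0.01],[0,0,0,0,0.01]]

```text
time: 15.1
tool_pos: [598.4, 49.2, 81.4]
tcp_rot: [179.9, 0.1, 103.4]
ft_force: [1.7, -7.3, 6.3]
finger_gap: 29.0
grip_force: 82.6
```

```bash
python3 - <<'E'
from h import *
s=snap('side'); t=snap('top'); st=sense(); print(st['time'],st['tool_pos'],st['tcp_rot'],st['ft_force'],st['grip_force'])
c=np.array([562.1,197.3]); an=np.radians(103.5); X=np.array([np.cos(an),np.sin(an)]);Y=np.array([-X[1],X[0]])
d=st['tool_pos'][:2]-c; print('stage frame grip',d@X,d@Y)
a=cv2.resize(s['frame'][120:210,220:340],(800,600),interpolation=cv2.INTER_CUBIC)
cv2.imwrite('pics/c7.png',a)
E
```

```text
15.2 [598.38093207  49.18751444  81.39872247] [1.79885982e+02 8.68610730e-02 1.03449385e+02] [ 1.97003982 -5.75004197  5.47832852] 82.56948351860046
stage frame grip -152.4897411802944 -0.7023139498642393
```

View pics/c7.png

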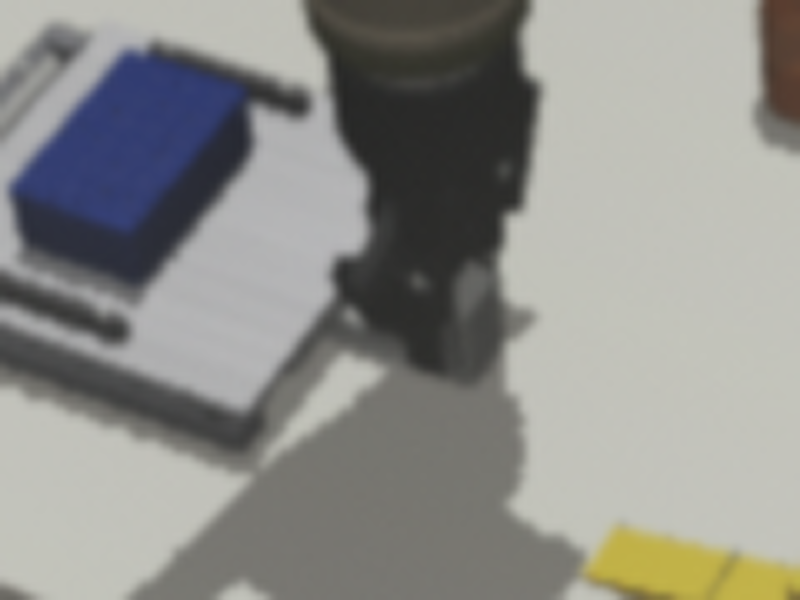

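The wedge is under the bar and pushing back at about 6 N. I'll check the lift numerically against the first side picture.

```bash
python3 - <<'E'
from h import *
s=snap('side'); g0=cv2.cvtColor(cv2.imread('pics/side0.png'),6).astype(np.float32); g1=cv2.cvtColor(s['frame'],6).astype(np.float32)
c=np.array([562.1,197.3]); an=np.radians(103.5); X=np.array([np.cos(an),np.sin(an)]);Y=np.array([-X[1],X[0]])
def P(x,y,h,th): # h above hinge axis, th joint
    a=0.03-th; dx=x-80; return np.r_[c+X*(80+dx*np.cos(a)+h*np.sin(a)*-1)+Y*y,28+h*np.cos(a)+dx*np.sin(a)]
for x,y in [(-40,75),(40,75)]:
    p0,p1=proj(s,[P(x,y,14,0),P(x,y,14,.03)]); u,v=np.round(p0).astype(int)
    T=g0[v-5:v+6,u-6:u+7]; R=cv2.matchTemplate(g1[v-11:v+12,u-12:u+13],T,cv2.TM_CCOEFF_NORMED)
    i,j=np.unravel_index(R.argmax(),R.shape); f=lambda a,b,c:(a-c)/(2*(a-2*b+c))
    print('pred',p1-p0,'got',j-6+f(*R[i,j-1:j+2]),i-6+f(*R[i-1:i+2,j]),R.max())
t=snap('top');hsv=cv2.cvtColor(t['frame'],cv2.COLOR_BGR2HSV)
m=((hsv[...,0]>105)&(hsv[...,0]<130)&(hsv[...,1]>120)&(hsv[...,2]>60)).astype(np.uint8); m[:,:170]=0;m[:,270:]=0
for q in cv2.findContours(m,0,1)[0]:
    if cv2.contourArea(q)>100: print('blk',cv2.minAreaRect(onz(t,q[:,0],66)[:,:2].astype(np.float32)))
E
```

```text
pred [-0.3088712  -0.94064242] got 0.2629871666431427 -0.36924976110458374 0.8722343
pred [-0.20061755 -0.34584192] got 0.22784622013568878 -0.36710402369499207 0.9796523
```

```bash
python3 - <<'E'
from h import *
s=snap('side'); g0=cv2.cvtColor(cv2.imread('pics/side0.png'),6).astype(np.float32); g1=cv2.cvtColor(s['frame'],6).astype(np.float32)
c=np.array([562.1,197.3]); an=np.radians(103.5); X=np.array([np.cos(an),np.sin(an)]);Y=np.array([-X[1],X[0]])
def P(x,y,h,th):
    a=0.03-th; dx=x-80; return np.r_[c+X*(80+dx*np.cos(a)-h*np.sin(a))+Y*y,28+h*np.cos(a)+dx*np.sin(a)]
k=cv2.getGaussianKernel(3,0)
# near side edge of plate top: vertical columns, brightness crossing plate->dark side
for x in (-90,-75,-60,-40,0,40):
    p0,p1=proj(s,[P(x,88,4,0),P(x,88,4,.03)]); u,v=np.round(p0).astype(int)
    r=[]
    for g in(g0,g1):
        e=g[v-7:v+7,u-1:u+2].mean(1); d=-np.diff(e); i=d[3:11].argmax()+3
        w=np.clip(d[i-1:i+2],0,None); r.append(v-7+.5+i+(w*[-1,0,1]).sum()/w.sum())
    print(x,'pred rows',round(p0[1],2),round(p1[1],2),'slope-corr needs; got',np.round(r,2),'shift',round(r[1]-r[0],2),'pred shift',np.round(p1-p0,2))
E
```

```text
-90 pred rows 180.69 179.44 slope-corr needs; got [180.73 179.78] shift -0.95 pred shift [-0.25 -1.26]
-75 pred rows 178.84 177.69 slope-corr needs; got [178.76 177.79] shift -0.96 pred shift [-0.25 -1.15]
-60 pred rows 176.99 175.95 slope-corr needs; got [176.78 176.36] shift -0.42 pred shift [-0.24 -1.04]
-40 pred rows 174.55 173.66 slope-corr needs; got [174.71 174.  ] shift -0.71 pred shift [-0.22 -0.89]
0 pred rows 169.72 169.12 slope-corr needs; got [169.99 169.66] shift -0.33 pred shift [-0.17 -0.6 ]
40 pred rows 164.97 164.66 slope-corr needs; got [165.38 165.21] shift -0.16 pred shift [-0.11 -0.31]
```

servo_tool:
  plan:
    - [[-0.0003,0.0015,0,0,0.01],[-0.0004,0.0014,0,0,0.01],[0,0,0,0,0.01],[0,0,0,0,0.01],[0,0,0,0,0.01],[0,0,0,0,0.01],[0,0,0,0,0.01]]

```text
time: 16.05
tool_pos: [597.8, 51.7, 81.4]
tcp_rot: [179.9, 0.1, 103.4]
ft_force: [1.9, -7.5, 5.1]
finger_gap: 28.8
grip_force: 82.5
```

```bash
python3 -c "
from h import *
st=sense();print(st['tool_pos'],st['ft_force'],st['grip_force']);print(r.hand_in())"
```

```text
[597.76445391  51.69051818  81.3965799 ] [ 1.92913109 -7.52618015  5.07090838] 82.49123811721802
the job is handed in; nothing more can be done
None
```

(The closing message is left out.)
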